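# Sample and filter into the light path of a transmission bench

## Robot

A 7-joint arm with a two-finger parallel gripper is mounted at the origin on the work surface. World frame = base frame: x ahead of the robot, y to its left, z up, the work surface at z = 0. Lengths are in m, angles in rad, forces in N, time in s.
With the tool pointing down it reaches from about 0.35 to 0.9 m from the base axis. Payload 8.1 kg.
Tool frame: the origin (TCP) lies at the very end of the fingers, on their centre line; the grasp point (between the pads) lies arm.hold_point_z behind it (arm.hold_point_z is the distance from the TCP to the grasp point, in m); z points along the fingers, y is the line along which they close (so a half turn about z gives the same grasp; the last joint's range is limited). The gripper opens to 92 mm and grips with 3 to 60 N. Pads are 19 mm wide; open, the fingers measure 130 mm over their backs; the gripper's body (75 mm by 190 mm) begins 47 mm behind the grasp point.
Start: joints at [1.172, 0.434, 0.025, 1.573, -0.012, 1.134, -0.075], TCP at [0.182, -0.598, 0.227] pointing down, gripper open.
Joint ranges: [-2.62, 2.62], [-0.44, 2.09], [-1.27, 1.32], [0.08, 2.57], [-1.32, 4.46], [0.12, 2], [-2.74, 2.74]. Speed limits (rad/s): [2.22, 2.22, 3.01, 3.01, 3.14, 3.14, 3.14].

## Interface

Orientations are given as a rotation vector (axis times angle).
In Python, from cell import arm, vision, job, cut_out gives the robot as it stands. The module is installed in compiled form; this text tells all that it offers.
- The arm moves only by the tool play_rows, never from a script. Its argument "increments" is text: rows parted by semicolons, each of 5 numbers parted by spaces: the shift along the tool's x, y, z in cm, then the turn about the tool's z in degrees, then the opening, from -1 (shut) to 1 (fully open), so that 0 is half open. A call has 1 to 5 rows; each row shifts and turns the commanded pose from where the row before left it, along the tool's axes as they then stand; what a row does not reach is not made up. A row lasts 1/12 s, in which the tool goes at most 41.7 mm and 7.16 degrees, less where a joint would pass 70% of its speed; a pose out of reach is approached as far as the arm can. A call is refused whole if a number of a shift passes 4.17 or a number of a turn 7.16, either way. A call with a gripper value outside its range is refused whole. The fingers move at their own pace and stop on an object; "grip_force" is the grip in N (left out, the last holds). Time passes only in rows, so rows that do not move let the fingers close. It gives the time, the measured TCP pose, the force, the opening and the grip force at its end, in the units of the state.
- arm.observe(): the state, without advancing time (a new reading comes with each control period).
- vision.get_image(name): name is "side" or "top" or "wrist"; returns a dict with "frame" (384x512x3 uint8, red, green, blue), "z_map" (384x512 float32, m along the optical axis (not along the pixel's ray), 0 where there is no reading), "mtx" (3x3 intrinsics, pixels), "cam_to_world" (4x4, takes a point from camera to world coordinates). Camera axes: x right, y up, looking along -z (the intrinsics and any distortion apply to the point x, -y, -z); pixel columns grow to the right and rows downward; lengths in m; the calibration is good to about 2 mm. A picture is of the moment at which its call begins.
- job.sign_off(): hands the job in; it is judged then, once.
Trained networks look in a picture, given as the dict that the camera call returned (one of the last four; its "shot" number tells which), for a name from the list of things; names that differ only in an ending like _2 or _b are one class to them, and where a whole thing is asked for, a point or a joint stands for the part that bears it (a point fixed in the world has none). Each returns a list of dicts, best first, with "confidence" (0 to 1); they miss things now and then, are a little off and sometimes report something else, mostly with a low value. They report only what shows in the picture. A call takes as long as a camera call. They do not tell look-alikes from the thing itself.
- cut_out(query, picture): "mask" (384x512 bool, what is visible of it) and "point" ([row, column] in pixels, amid what is visible of it).
The state is a dict: "clock": time; "joints": joint angles; "dq": joint speeds; "joint_efforts": joint torques, N m; "position": TCP position; "ee_rot": TCP orientation; "force": force on the tool from outside, world axes, zero at the start; "ft_torque": the same for the moment, N m; "width": opening from 0.0 (shut) to 1.0 (fully open); "gripper_force": force on a finger pad.
Only numpy, scipy, OpenCV 4.12 (cv2) and the standard library are available. Lean on these libraries where they do the work, as an engineer would, in place of code of your own. Each camera call takes 0.05 s, during which the arm holds its last target. There are 200 camera calls.

## Task

First stand the sample cell gently on the stage plate of the optical bench, centred between the two stop bars with its windows square to the beam line (brass nozzle to detector), and let it go. Then swing the lid of the filter case right up, draw out the filter plate with the round window by its tab, leaving the blank plate in the case, and hold it upright and still midway in the open gap between nozzle and stage, its window centred on the beam and square to it. Finish while holding it there, touching nothing else with it; leave the jar, screwdriver and spare post where they are.

Things in the scene. Friction and masses are not known exactly. Their poses are not given: they have to be found in the camera images.
- bench: Fixed optical rail, 400 x 60 mm, 12 mm high. Origin: centre of its underside; local y runs along it, from the detector (front face y = -135 mm, radius 27 mm) to the source (dark tube, radius 20 mm, y = +115 mm at its brass nozzle tip to +212 mm); z up. The beam runs along y at x = 0, z = 85 mm. Highest point 112 mm.
- stage (a point): Centre of the top face of the stage plate, midway between the stop bars; axes as bench (its y = -40 mm), 45 mm above the breadboard. Plate 110 mm (x) by 90 mm (y). The stop bars run along y, 50 mm long, 8 mm wide, 10 mm high, inner faces at x = -28 and +28 mm; the y sides are open.
- beam (a point): Point on the beam line in the middle of the open gap between nozzle tip and stage plate; axes as bench (its y = +60 mm), 85 mm above the breadboard. Nozzle tip 55 mm away towards +y, edge of the stage plate 55 mm towards -y. Below it only the rail, top at 12 mm.
- cell: Sample cell: plain steel block 38 mm (x) by 22 mm (y) by 62 mm tall (z), 0.1 to 0.2 kg, loose, standing on the breadboard between robot and bench. Origin: centre of its underside. A round window goes through it along its y axis, 40 mm up; its y axis must lie along the bench's y axis (either way round).
- case: Fixed grey filter case; base 64 mm (x) by 130 mm (y) by 45 mm high, walls 4 mm, floor 5 mm; 92 mm high when shut. Origin: centre of its underside; z up; lid handle on the -y side, hinge on the +y side. Slots for two plates at y = -25 and +25 mm (grooves 11 mm wide, up to 39 mm high, plate undersides at 5 mm); either plate may be in either slot.
- lid (a joint): Lid angle, rad: 0 shut, grows as it opens, stop at 1.9. Friction hinge: the lid stays wherever it is left; raising it at the handle takes about 3 N. The lid is a shell 46 mm deep, 64 by 130 mm, hiding the plates; open past 1.5 it stands wholly beyond the hinge.
- lid_hinge (a point): Middle of the hinge axis, fixed, at y = +65, z = +45.5 mm of the case; the axis runs along the case's x. At lid angle a the handle rod is, from this point in the case's axes, at y = -164 cos a + 24 sin a, z = 164 sin a + 24 cos a (mm): it goes up and over towards +y.
- lid_handle (a point): Middle of the lid's handle: round steel rod, 10 mm diameter, 56 mm long, along the case's x, 34 mm off the lid's front wall, on a 9 mm arm at either end; shut, it is 69.5 mm above the breadboard. Close the fingers across it along the case's y; the rod turns between them, so the gripper can stay pointing down. Live position; its axes turn with the lid.
- filter: Filter plate, loose, upright in a slot of the case: square aluminium frame 52 mm (x) by 8 mm (y) by 52 mm (z), with a round glass window in a dark ring, 40 mm across and 6 mm proud of both faces (20 mm thick in all, its top 6 mm below the tab's foot); 0.035 to 0.07 kg. Origin: centre of its underside; y across its thickness. A tab stands on its top edge.
- filter_tab (a point): Middle of the filter plate's tab: 24 mm (x) by 8 mm (y) by 24 mm high, from 52 to 76 mm above the plate's underside (this point at 64 mm). Grip it across y. The tabs of the two plates stand 50 mm apart (42 mm clear), so open the fingers only part way, 25 to 40 mm.
- filter_window (a point): Centre of the filter's round window, 26 mm above the plate's underside, 38 mm below filter_tab; axes as filter. Its y axis must lie along the bench's y axis (either way round).
- blank: Blank plate, loose, in the other slot: same 52 by 8 by 52 mm outline, but solid, flat, with no window or ring, and its tab is only 14 mm wide (x). Origin: centre of its underside. It stays in its slot.
- jar: Bystander: small white jar with a black cap, 36 mm diameter, 32 mm high, loose. Origin: centre of its underside.
- driver: Bystander: black-handled screwdriver, 170 mm long, lying on the breadboard, loose; x along it.
- spare_post: Bystander: steel post on a round foot, foot 32 mm diameter, 70 mm high, loose. Origin: centre of its underside.
Things that resemble listed ones, but are neither listed nor needed, are in the scene too. Leave any blue look-alike of the cell alone.

How it is judged:
By the outcome, as a careful person would: the job done as asked, in the order asked, and still so for the second after the job is handed in, while the arm keeps its last pose, push and grip.
It also fails if it takes over 64 s, if anything falls off the work surface, if the arm or the gripper's body presses on something with over 40 N, if the wrist force passes 120 N, or if a joint passes its speed limit or range.

## Working session

There is one attempt and no reset: what is moved stays moved. The work goes in short steps, Python scripts to look and compute and a tool call to move; the robot and the scene stay as the last step left them, time stands still between calls to the robot, and variables do not carry over. Pictures are saved under pics/ and viewed, at most 10 in all, crops included, and the job is handed in when it is done.

Besides the shell and the picture viewer there is one more tool, called as a command line: name --argument value ..., lists and objects as JSON in quotes. play_rows: Moves the arm, as the interface text tells. Its arguments: {"type":"object","properties":{"increments":{"type":"string"},"grip_force":{"type":"number"}},"required":["increments"]}

```bash
mkdir -p pics; cat > h.py <<'E'
import numpy as np, cv2
from cell import arm, vision, job, cut_out
def pts(p):
    z=p["z_map"]; K=p["mtx"]; v,u=np.mgrid[0:384,0:512]
    c=np.stack([(u-K[0,2])/K[0,0]*z,-(v-K[1,2])/K[1,1]*z,-z,np.ones_like(z)],-1)
    return (c@p["cam_to_world"].T)[...,:3]
def save(p,n,crop=None,s=1):
    f=p["frame"][...,::-1]
    if crop: f=f[crop[0]:crop[1],crop[2]:crop[3]]
    cv2.imwrite("pics/"+n,cv2.resize(f,None,fx=s,fy=s,interpolation=cv2.INTER_CUBIC))
E
python3 - <<'E'
from h import *
s=arm.observe(); print(s, arm.hold_point_z)
a=vision.get_image("top"); b=vision.get_image("side")
f=np.vstack([a["frame"],b["frame"]])[...,::-1]
cv2.imwrite("pics/a.png",cv2.resize(a["frame"][...,::-1],None,fx=1.5,fy=1.5)); cv2.imwrite("pics/b.png",cv2.resize(b["frame"][...,::-1],None,fx=1.5,fy=1.5))
P=pts(a);Q=pts(b)
for n in ["cell","bench","case","lid_handle","jar","driver","spare_post"]:
  for nm,p,X in (("top",a,P),("side",b,Q)):
    for d in cut_out(n,p)[:3]:
      m=d["mask"]&(p["z_map"]>0); x=X[m]
      if len(x): print(n,nm,round(d["confidence"],2),np.round(d["point"]),m.sum(),np.median(x,0).round(3),x.min(0).round(3),x.max(0).round(3))
E
```

```text
{'clock': 0.0, 'joints': array([ 1.17241082,  0.43523112,  0.02498002,  1.57408106, -0.01156822,
        1.13400227, -0.07511051]), 'dq': array([-0.00172201,  0.00120923,  0.00022753, -0.00071627,  0.00077569,
        0.00055081,  0.00042576]), 'joint_efforts': array([ 1.52522152e-03, -6.67848802e+01,  9.85013992e-01, -3.14457893e+01,
       -6.07696990e-02,  4.30173066e-02,  2.08564888e-04]), 'position': array([ 0.18196637, -0.5973963 ,  0.22594622]), 'ee_rot': array([-3.10580693e+00, -4.62588738e-01,  6.34353876e-04]), 'force': array([ 0.50539679,  0.20361164, -0.56046598]), 'ft_torque': array([-0.0363045 , -0.02145442,  0.02187652]), 'gripper_force': 0.0, 'width': 1.0023412269333678} 0.0188
cell top 0.66 [248. 255.] 143 [ 0.435 -0.009  0.061] [ 0.416 -0.033 -0.005] [0.452 0.009 0.07 ]
cell top 0.61 [251. 288.] 162 [ 0.428 -0.1    0.061] [ 0.409 -0.121 -0.006] [ 0.45  -0.087  0.068]
cell top 0.56 [273. 312.] 144 [ 0.376 -0.164  0.061] [ 0.36  -0.188 -0.   ] [ 0.392 -0.149  0.067]
cell side 0.84 [212. 202.] 425 [ 0.429 -0.02   0.042] [ 0.411 -0.031  0.   ] [0.449 0.007 0.066]
cell s
[... 957 characters left out ...]
 [ 0.451 -0.019  0.064]
jar top 0.49 [252. 219.] 137 [0.429 0.082 0.031] [ 0.41   0.066 -0.009] [0.445 0.1   0.037]
jar side 0.62 [194. 202.] 177 [0.425 0.078 0.03 ] [ 0.409  0.01  -0.001] [0.444 0.145 0.062]
jar side 0.59 [152. 228.] 1193 [0.509 0.188 0.081] [ 0.476  0.145 -0.002] [0.57  0.506 0.098]
driver top 0.7 [126. 202.] 291 [0.767 0.13  0.023] [ 0.652  0.118 -0.004] [0.817 0.145 0.031]
driver side 0.64 [172. 322.] 242 [0.765 0.125 0.02 ] [0.718 0.118 0.001] [0.812 0.156 0.028]
spare_post top 0.53 [256. 372.] 119 [ 0.427 -0.324  0.01 ] [ 0.411 -0.345 -0.001] [ 0.441 -0.313  0.075]
spare_post side 0.92 [345. 221.] 438 [ 0.421 -0.333  0.011] [ 0.406 -0.344 -0.002] [ 0.438 -0.306  0.072]
```

View pics/a.png

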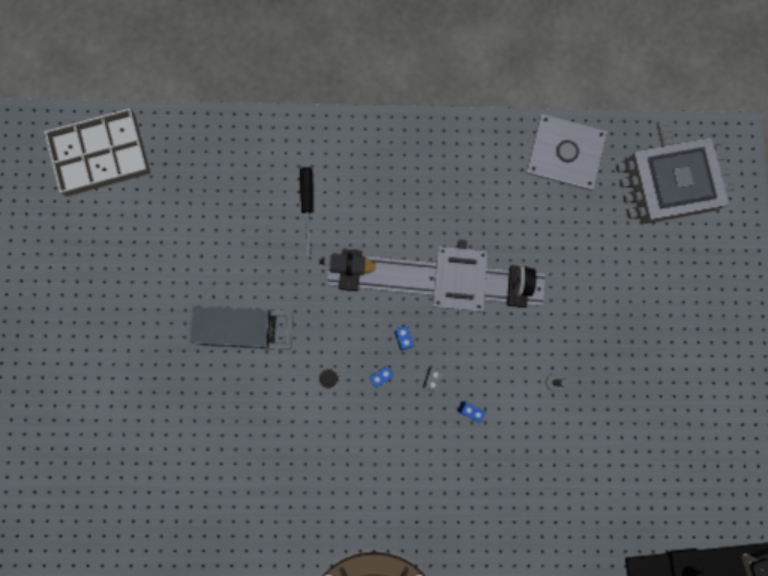

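View pics/b.png

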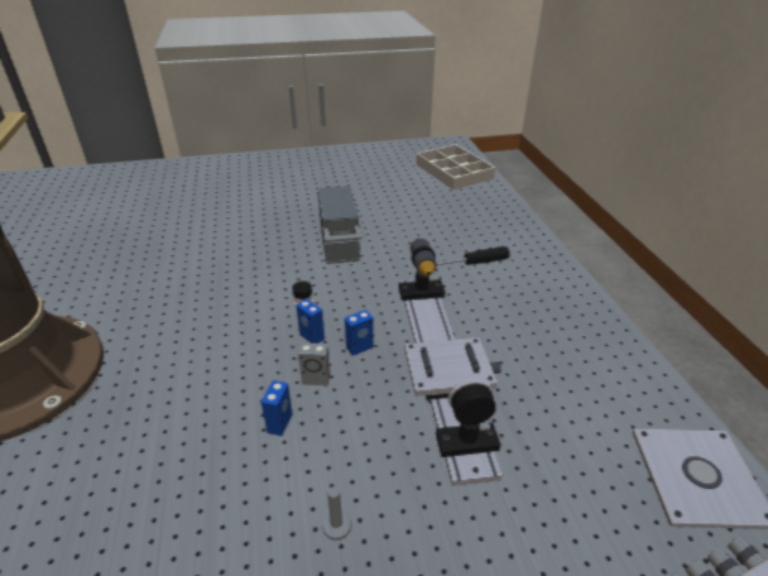

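The tops in the top view (1.5x): the steel cell is at about (432,379). Blue look-alikes are at (404,337), (382,377) and (473,412). The grey one fits "plain steel block". I'll enlarge it to confirm and measure the geometry.

```bash
python3 - <<'E'
from h import *
a=vision.get_image("top"); b=vision.get_image("side"); P=pts(a);Q=pts(b)
A=cv2.resize(a["frame"][225:290,235:335,::-1],None,fx=6,fy=6,interpolation=2)
B=cv2.resize(b["frame"][190:300,160:260,::-1],None,fx=3,fy=3,interpolation=2)
B=cv2.copyMakeBorder(B,0,max(0,A.shape[0]-B.shape[0]),0,0,0)[:A.shape[0]]
cv2.imwrite("pics/c.png",cv2.resize(np.hstack([A,B]),None,fx=.88,fy=.88))
def rect(n,X,zlo,zhi,box):
    m=(X[...,2]>zlo)&(X[...,2]<zhi)&(X[...,0]>box[0])&(X[...,0]<box[1])&(X[...,1]>box[2])&(X[...,1]<box[3])
    x=X[m]; r=cv2.minAreaRect((x[:,:2]*1000).astype(np.float32)); print(n,m.sum(),np.round(r[0],1),np.round(r[1],1),round(r[2],1),"z",np.median(x[:,2]).round(4))
for nm,X in (("top",P),("side",Q)):
    print(nm)
    rect("cell",X,.056,.07,(.40,.46,-.13,-.07))
    rect("stage",X,.038,.05,(.5,.7,-.25,-.05))
    rect("rail",X,.007,.018,(.5,.7,-.35,.12))
    rect("lid",X,.084,.1,(.45,.6,.1,.4))
    rect("handle",X,.06,.08,(.45,.6,.1,.19))
    rect("bars",X,.051,.06,(.5,.7,-.2,-.05))
    rect("case low",X,.084,.1,(.45,.6,.19,.4))
E
```

```text
top
cell 124 [ 429.7 -101.7] [21.8 37.7] 73.3 z 0.0612
stage 1213 [ 611.4 -178.1] [143.9 117.5] 85.1 z 0.0447
rail 1507 [ 603.9 -114. ] [181.5 446. ] 4.9 z 0.0118
lid 1290 [516.  233.8] [163.7  64.1] 87.7 z 0.0931
handle 165 [513.2 165.5] [40.5 65.1] 87.1 z 0.0767
bars 125 [ 573.  -128.2] [ 84.9 201.4] 60.6 z 0.0547
case low 1226 [516.7 252.3] [126.7  64.1] 87.7 z 0.0931
side
cell 175 [ 425.5 -101.7] [23.5 37.3] 73.6 z 0.0618
stage 1534 [ 575.2 -138.1] [115.7 196. ] 67.6 z 0.0452
rail 1708 [ 571.3 -108. ] [400.2 147.5] 85.6 z 0.0123
lid 580 [512.  251.6] [136.3  64. ] 87.5 z 0.0938
handle 225 [508.8 168.3] [45.3 65.4] 86.2 z 0.0758
bars 184 [ 565.  -126.2] [ 76. 180.] 59.7 z 0.0552
case low 466 [512.2 254.5] [130.5  64. ] 87.5 z 0.0941
```

View pics/c.png

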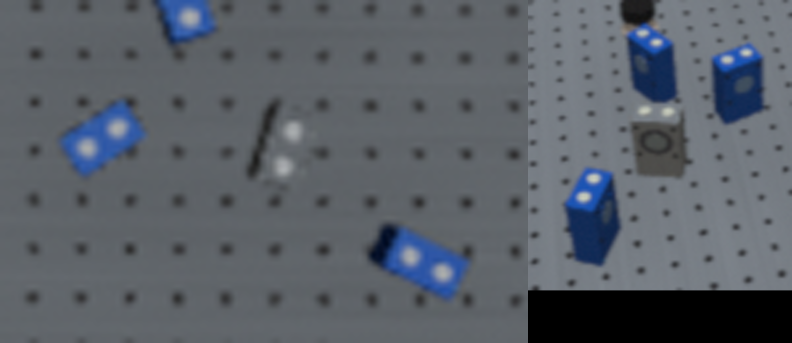

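The crop confirms it: the grey cell, at crop pixel (280,145) or (288,252) in the full picture, is plain steel with a ring window on its face. The other three are blue. I'll move above it.

play_rows --increments "0 0 0 6.7 0;0 0 0 6.7 0;0 0 0 6.7 0;0 0 0 6.7 0;0 0 0 6.8 0"

```text
clock: 1.32
position: [0.1822, -0.5979, 0.2268]
ee_rot: [3.107, -0.464, 0.0]
force: [0.7, -0.5, -1.2]
width: 0.688
gripper_force: 0.0
```

play_rows --increments "0.7 -3.9 0 0 0;0.7 -3.9 0 0 0;0.7 -3.9 0 0 0;0.7 -3.9 0 0 0;0.7 -3.9 0 0 0"

```text
clock: 1.73
position: [0.2721, -0.4194, 0.2268]
ee_rot: [3.108, -0.455, 0.0]
force: [0.6, -0.2, 0.6]
width: 0.5
gripper_force: 0.0
```

play_rows --increments "0.7 -3.9 0 0 0;0.7 -3.9 0 0 0;0.7 -3.9 0 0 0;0.7 -3.9 0 0 0;0.7 -3.9 0 0 0"

```text
clock: 2.15
position: [0.3616, -0.2426, 0.2271]
ee_rot: [3.108, -0.455, 0.001]
force: [1.0, 0.0, 0.7]
width: 0.5
gripper_force: 0.0
```

play_rows --increments "0.7 -3.9 0 0 0;0.7 -3.9 0 0 0;0.7 -3.9 0 0 0;0.4 -3.9 0 0 0;0 0 0 0 0"

```text
clock: 2.57
position: [0.4326, -0.0945, 0.2273]
ee_rot: [-3.107, 0.44, -0.004]
force: [0.1, -0.5, 0.7]
width: 0.503
gripper_force: 0.0
```

```bash
cat >> h.py <<'E'
from scipy.spatial.transform import Rotation as Rn
def tool():
    s=arm.observe(); R=Rn.from_rotvec(s["ee_rot"]).as_matrix(); return np.array(s["position"]),R,s
def go(t,yaw):   # t: TCP target, yaw: wanted tool-x angle mod 180 (deg); prints translation (AFTER turning) in tool axes
    p,R,s=tool(); y=np.degrees(np.arctan2(R[1,0],R[0,0])); d=(yaw-y+90)%180-90
    R2=R@Rn.from_euler("z",-d,degrees=True).as_matrix()
    print("t=%.2f"%s["clock"],"pos",p.round(4),"yaw %.2f"%y,"turn(tool z) %.2f"%-d,"shift cm before-turn",((np.array(t)-p)@R*100).round(2),"after-turn",((np.array(t)-p)@R2*100).round(2))
def rect(n,X,zlo,zhi,box,extra=None):
    m=(X[...,2]>zlo)&(X[...,2]<zhi)&(X[...,0]>box[0])&(X[...,0]<box[1])&(X[...,1]>box[2])&(X[...,1]<box[3])
    if extra is not None: m&=extra
    if m.sum()<8: print(n,"none"); return
    x=X[m]; r=cv2.minAreaRect((x[:,:2]*1000).astype(np.float32)); print(n,m.sum(),np.round(r[0],1),np.round(r[1],1),round(r[2],2),"z",np.median(x[:,2]).round(4)); return r
E
python3 - <<'E'
from h import *
go((.43,-.1,.227),-16.7)
w=vision.get_image("wrist"); W=pts(w); save(w,"d.png",s=1.5)
print(w["cam_to_world"].round(3))
rect("cell",W,.056,.07,(.40,.46,-.13,-.07))
rect("stage",W,.04,.05,(.5,.7,-.25,-.05))
for d in cut_out("cell",w): print(d["confidence"],d["point"],np.median(W[d["mask"]],0))
E
```

```text
t=2.57 pos [ 0.4326 -0.0945  0.2273] yaw -16.12 turn(tool z) 0.58 shift cm before-turn [-0.1   0.6   0.02] after-turn [-0.09  0.61  0.02]
[[-0.277  0.932  0.233  0.497]
 [-0.961 -0.268 -0.071 -0.114]
 [-0.003 -0.244  0.97   0.385]
 [ 0.     0.     0.     1.   ]]
cell 520 [ 429.  -102.1] [21.6 38.4] 72.17 z 0.0616
stage 5528 [ 593.1 -139.3] [115.4 211.9] 21.89 z 0.0448
0.87 [182.4, 263.3] [ 0.43190962 -0.10238102  0.06132774]
0.81 [196.2, 200.4] [ 0.43732499 -0.01778336  0.06116157]
0.7 [42.6, 224.5] [ 0.608675   -0.09561363  0.02700844]
0.65 [137.8, 211.5] [ 0.50279111 -0.05359971  0.06139291]
0.64 [209.2, 326.9] [ 0.3789562 -0.1667758  0.0599633]
```

View pics/d.png

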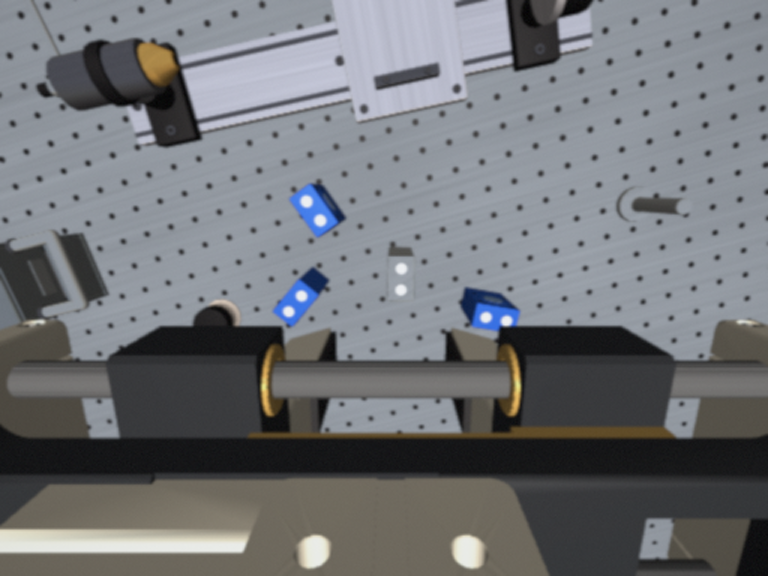

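The wrist view shows the steel cell at (400,275), with the post at (650,205), the jar at (213,315) and blue look-alikes around it. The fit of 21.6 x 38.4 mm matches the given size, so I'll descend.

play_rows --increments "-0.1 0.8 0 1.3 0;0 0 3.5 0 0;0 0 3.5 0 0;0 0 3.5 0 0;0 0 3 0 0"

```text
clock: 3.08
position: [0.425, -0.1119, 0.0902]
ee_rot: [3.101, -0.498, -0.0]
force: [0.6, -1.2, 1.0]
width: 0.5
gripper_force: 0.0
```

```bash
python3 - <<'E'
from h import *
w=vision.get_image("wrist"); W=pts(w)
r=rect("cell",W,.056,.07,(.40,.46,-.13,-.07))
go((.429,-.102,.025),-17.4)
E
```

```text
cell 1322 [ 430.9 -102.4] [22.1 34. ] 72.95 z 0.0616
t=3.13 pos [ 0.4222 -0.1114  0.0858] yaw -18.22 turn(tool z) -0.82 shift cm before-turn [ 0.39 -1.12  6.08] after-turn [ 0.41 -1.11  6.08]
```

play_rows --increments "0.4 -1.1 0 -0.8 0;0 0 0 0 0;0 0 0 0 0"

```text
clock: 3.38
position: [0.4353, -0.1005, 0.0935]
ee_rot: [3.106, -0.469, 0.005]
force: [0.2, 0.5, 0.1]
width: 0.505
gripper_force: 0.0
```

```bash
python3 - <<'E'
from h import *
go((.429,-.102,.025),-17.3)
E
```

```text
t=3.38 pos [ 0.4353 -0.1005  0.0935] yaw -17.17 turn(tool z) 0.13 shift cm before-turn [-0.58  0.33  6.84] after-turn [-0.58  0.33  6.84]
```

play_rows --increments "0 0 0 0 0;0 0 0 0 0;0 0 0 0 0"

```text
clock: 3.63
position: [0.4341, -0.1005, 0.0927]
ee_rot: [3.106, -0.469, 0.003]
force: [0.6, -0.2, 0.4]
width: 0.502
gripper_force: 0.0
```

```bash
python3 - <<'E'
from h import *
go((.429,-.102,.025),-17.3)
w=vision.get_image("wrist"); W=pts(w)
r=rect("cell",W,.056,.07,(.40,.46,-.13,-.07))
go((.429,-.102,.025),-17.3)
E
```

```text
t=3.63 pos [ 0.4341 -0.1005  0.0927] yaw -17.18 turn(tool z) 0.12 shift cm before-turn [-0.46  0.29  6.77] after-turn [-0.46  0.29  6.77]
cell 1115 [ 432.9 -102.8] [21.5 30.3] 73.16 z 0.0616
t=3.68 pos [ 0.434  -0.1005  0.0925] yaw -17.18 turn(tool z) 0.12 shift cm before-turn [-0.44  0.3   6.75] after-turn [-0.44  0.3   6.75]
```

play_rows --increments "-0.4 0.3 1.5 0 0;0 0 1.7 0 0;0 0 1.6 0 0;0 0 1.4 0 0;0 0 0.6 0 0"

```text
clock: 4.1
position: [0.4282, -0.1019, 0.0226]
ee_rot: [3.106, -0.469, -0.002]
force: [-0.7, 0.6, -0.2]
width: 0.498
gripper_force: 0.0
```

play_rows --increments "0 0 0 0 0;0 0 0 0 0;0 0 0 0 0;0 0 0 0 0"

```text
clock: 4.43
position: [0.4296, -0.102, 0.0245]
ee_rot: [3.106, -0.469, 0.002]
force: [-0.1, -0.1, 0.7]
width: 0.497
gripper_force: 0.0
```

```bash
python3 - <<'E'
from h import *
go((.4293,-.102,.025),-17.3); print(arm.observe()["force"])
E
```

```text
t=4.43 pos [ 0.4296 -0.102   0.0245] yaw -17.16 turn(tool z) 0.14 shift cm before-turn [-0.02  0.01 -0.05] after-turn [-0.02  0.01 -0.05]
[-0.10086114 -0.11380174  0.69808128]
```

Closing on the cell, then lifting.

play_rows --increments "0 0 0 0 -0.6;0 0 0 0 -0.6;0 0 0 0 -0.6;0 0 0 0 -0.6;0 0 0 0 -0.6" --grip_force 20

```text
clock: 4.85
position: [0.429, -0.1019, 0.0239]
ee_rot: [3.106, -0.469, 0.0]
force: [-1.0, -0.1, 2.8]
width: 0.237
gripper_force: 20.0
```

play_rows --increments "0 0 -1 0 -0.6;0 0 -2 0 -0.6;0 0 -3 0 -0.6;0 0 -3 0 -0.6;0 0 -3 0 -0.6"

```text
clock: 5.27
position: [0.4282, -0.1017, 0.1448]
ee_rot: [-3.106, 0.468, 0.002]
force: [1.2, -0.8, -1.4]
width: 0.239
gripper_force: 20.0
```

play_rows --increments "0 0 -2 0 -0.6;0 0 -1 0 -0.6;0 0 0 0 -0.6;0 0 0 0 -0.6;0 0 0 0 -0.6"

```text
clock: 5.68
position: [0.4281, -0.1018, 0.1727]
ee_rot: [3.106, -0.469, -0.003]
force: [-0.1, 0.3, -1.8]
width: 0.235
gripper_force: 20.0
```

```bash
cat > stage.py <<'E'
from h import *
def comp(n,X,zlo,zhi,box):
    m=((X[...,2]>zlo)&(X[...,2]<zhi)&(X[...,0]>box[0])&(X[...,0]<box[1])&(X[...,1]>box[2])&(X[...,1]<box[3])).astype(np.uint8)
    k,l,st,c=cv2.connectedComponentsWithStats(m,connectivity=8)
    for i in np.argsort(-st[1:,4])[:3]+1:
        if st[i,4]>15: 
            x=X[l==i]; r=cv2.minAreaRect((x[:,:2]*1000).astype(np.float32)); print(" ",n,st[i,4],np.round(r[0],1),np.round(r[1],1),round(r[2],1),"z",np.median(x[:,2]).round(4))
E
python3 - <<'E'
from stage import *
for nm in ("wrist","top","side"):
    w=vision.get_image(nm); W=pts(w); print(nm)
    if nm=="wrist": save(w,"e.png",s=1.5)
    comp("plate",W,.041,.0485,(.5,.7,-.25,-.05))
    comp("bars",W,.0505,.06,(.5,.7,-.25,-.05))
    comp("rail",W,.009,.015,(.5,.7,-.35,.12))
    comp("cell top",W,.19,.225,(.38,.47,-.13,-.07))
E
```

```text
wrist
  plate 5045 [ 585.3 -149. ] [90.1 62.2] 85.2 z 0.0448
  plate 38 [511.1 -58.9] [23.   0.9] 21.0 z 0.0455
  bars 587 [ 577.2 -148.4] [50.   8.6] 85.7 z 0.0547
  bars 50 [511.7 -58.2] [23.4  1. ] 18.8 z 0.0553
  rail 7657 [618.9 -35.9] [135.8  61.8] 85.6 z 0.0119
  rail 1045 [ 585.1 -221.3] [44.3 28. ] 77.9 z 0.0119
  rail 405 [618.3  81.5] [14.6 38.9] 86.4 z 0.0119
  cell top 1351 [ 426.2 -101.7] [26.9 20.1] 73.2 z 0.2108
  cell top 1201 [ 442.4 -106.8] [40.8  9. ] 72.8 z 0.203
top
  plate 1053 [ 610.4 -151.2] [ 90.4 110.3] 85.1 z 0.0448
  bars 53 [ 641. -154.] [47.1  9.6] 83.2 z 0.0544
  bars 50 [ 578.2 -148.1] [46.5  8. ] 84.8 z 0.0546
  rail 741 [619.7 -39.2] [138.9  60.5] 85.3 z 0.0119
  rail 258 [ 604.1 -222. ] [42.8 59.8] 85.3 z 0.012
  rail 109 [ 597.4 -296.3] [28.5 59.3] 83.9 z 0.0121
side
  plate 1437 [ 605.7 -149.7] [ 92.  109.7] 85.3 z 0.0452
  bars 80 [ 637.2 -153.7] [50.1  8.4] 86.1 z 0.0553
  bars 80 [ 573.8 -147.1] [50.6  7.9] 85.3 z 0.0548
  bars 27 [508.7 -56.7] [18.2  3. ] 20.0 z 0.0562
  rail 720 [616.7 -18.8] [105.9  60.3] 84.8 z 0.0123
  rail 560 [ 593.7 -293. ] [35.6 60. ] 85.0 z 0.0122
  rail 249 [ 583.3 -205.4] [50.1 27.8] 89.1 z 0.0121
  cell top 16 [ 416.3 -127.8] [ 2.3 15.9] 81.5 z 0.1922
```

View pics/e.png

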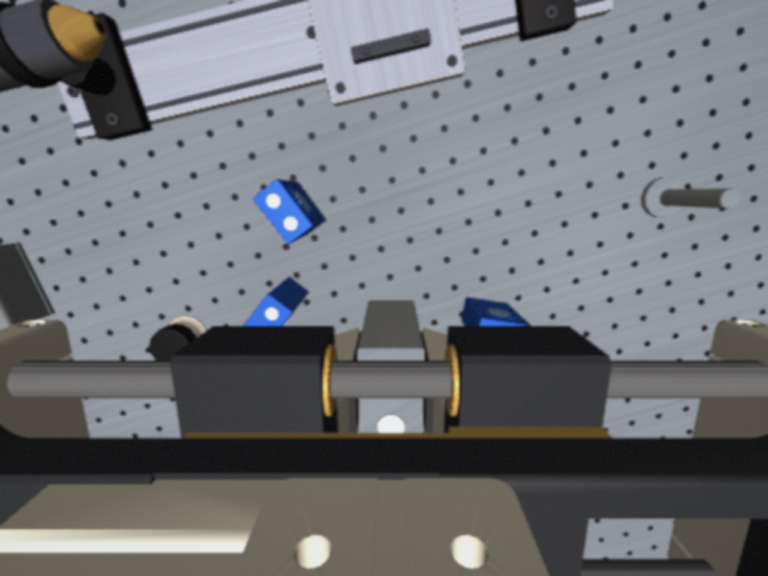

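The wrist view shows the cell held between the fingers at (390,350). The stage's near bar is at (390,45). The stage centre comes out at about (0.609, -0.151) with bench yaw -4.8°. I'll carry the cell there.

play_rows --increments "0 0 0 -3 -0.6;0 0 0 -3.2 -0.6;0 0 0 -3.2 -0.6;0 0 0 -3 -0.6;1 0.2 0 0 -0.6"

```text
clock: 6.25
position: [0.437, -0.1043, 0.1729]
ee_rot: [-3.139, 0.126, 0.005]
force: [-1.0, -0.2, -2.0]
width: 0.238
gripper_force: 20.0
```

play_rows --increments "2 0.4 0 0 -0.6;2.5 0.5 0 0 -0.6;2.7 0.5 0 0 -0.6;2.7 0.5 0 0 -0.6;2.5 0.4 0 0 -0.6"

```text
clock: 6.67
position: [0.5623, -0.1387, 0.1729]
ee_rot: [3.139, -0.134, -0.001]
force: [0.4, 0.6, -0.4]
width: 0.232
gripper_force: 20.0
```

play_rows --increments "2 0.3 0 0 -0.6;1.8 0.3 0 0 -0.6;1.2 0.2 0 0 -0.6;0 0 0 0 -0.6;0 0 0 0 -0.6"

```text
clock: 7.08
position: [0.6098, -0.1501, 0.1725]
ee_rot: [-3.139, 0.133, 0.002]
force: [-0.7, 0.5, -1.7]
width: 0.237
gripper_force: 20.0
```

play_rows --increments "0 0 0 0 -0.6;0 0 0 0 -0.6;0 0 0 0 -0.6"

```text
clock: 7.33
position: [0.609, -0.1499, 0.1738]
ee_rot: [3.139, -0.131, -0.0]
force: [-0.2, 0.0, -2.1]
width: 0.241
gripper_force: 20.0
```

```bash
python3 - <<'E'
from stage import *
go((.609,-.151,.069),-4.8)
for nm in ("wrist","top","side"):
    w=vision.get_image(nm); W=pts(w); print(nm)
    comp("plate",W,.041,.0485,(.5,.7,-.25,-.05))
    comp("bars",W,.0505,.06,(.5,.7,-.25,-.05))
    comp("cellside",W,.148,.178,(.55,.66,-.18,-.12))
    comp("rail",W,.009,.015,(.5,.7,-.35,.12))
go((.609,-.151,.069),-4.8)
E
```

```text
t=7.33 pos [ 0.609  -0.1499  0.1738] yaw -4.77 turn(tool z) 0.03 shift cm before-turn [1.000e-02 1.100e-01 1.048e+01] after-turn [1.000e-02 1.100e-01 1.048e+01]
wrist
  plate 5407 [ 618.  -152.1] [90.2 92.3] 85.2 z 0.0446
  bars 379 [ 641.4 -153.6] [49.4  7.7] 85.5 z 0.0547
  cellside 379 [ 627.1 -152.3] [21.9  2. ] 85.5 z 0.1661
  cellside 19 [ 622.4 -136.9] [5.1 1.5] 63.2 z 0.1764
  cellside 19 [ 619.7 -166.7] [1.6 5.2] 11.8 z 0.1757
  rail 5208 [619.2 -35.3] [133.8  62.4] 86.4 z 0.0116
  rail 1672 [ 606.1 -222.6] [42.6 64.4] 85.4 z 0.0117
  rail 329 [ 618.1 -298.8] [27.6 18.3] 84.3 z 0.0118
top
  plate 479 [ 583.4 -149. ] [90.6 56.5] 84.7 z 0.0446
  bars 55 [ 578.  -147.8] [48.6  8.2] 83.8 z 0.055
  rail 674 [619.5 -39.3] [138.8  60.2] 84.8 z 0.0118
  rail 55 [613.6  78.3] [25.2 19.4] 0.8 z 0.0112
side
  plate 1441 [ 605.6 -150.1] [ 92.6 109.7] 85.1 z 0.0452
  plate 21 [510.2 -56.4] [19.8  4.5] 20.4 z 0.0448
  bars 83 [ 573.9 -147. ] [51.1  8.1] 85.6 z 0.055
  bars 80 [ 637.5 -153.1] [50.9  8.9] 84.7 z 0.0552
  bars 26 [509.  -56.2] [18.8  3.3] 19.9 z 0.0549
  cellside 225 [ 600.3 -157. ] [19.7 42.7] 56.8 z 0.1629
  rail 707 [616.6 -18.6] [106.7  59.9] 85.3 z 0.0123
  rail 572 [ 592.4 -292.6] [34.8 64.5] 85.0 z 0.0122
  rail 245 [ 581.7 -204.9] [27.7 54.3] 3.9 z 0.0123
t=7.48 pos [ 0.6093 -0.15    0.174 ] yaw -4.76 turn(tool z) 0.04 shift cm before-turn [-0.02  0.1  10.5 ] after-turn [-0.02  0.1  10.5 ]
```

play_rows --increments "0 0.1 1.5 0 -0.6;0 0 2.2 0 -0.6;0 0 2.2 0 -0.6;0 0 2 0 -0.6;0 0 1.2 0 -0.6"

```text
clock: 7.9
position: [0.6083, -0.1509, 0.0807]
ee_rot: [-3.139, 0.131, 0.004]
force: [-1.0, 0.1, -1.3]
width: 0.241
gripper_force: 20.0
```

play_rows --increments "0 0 0.5 0 -0.6;0 0 0 0 -0.6;0 0 0 0 -0.6;0 0 0 0 -0.6;0 0 0 0 -0.6"

```text
clock: 8.32
position: [0.6103, -0.1511, 0.079]
ee_rot: [3.139, -0.13, 0.003]
force: [0.3, 0.3, -1.5]
width: 0.236
gripper_force: 20.0
```

```bash
python3 - <<'E'
from stage import *
go((.609,-.151,.069),-4.8)
for nm in ("wrist",):
    w=vision.get_image(nm); W=pts(w); print(nm)
    comp("plate",W,.041,.0485,(.5,.7,-.25,-.05))
    comp("bars",W,.0505,.06,(.5,.7,-.25,-.05))
    comp("cellside",W,.063,.072,(.55,.66,-.18,-.12))
print(arm.observe()["force"])
E
```

```text
t=8.32 pos [ 0.6103 -0.1511  0.079 ] yaw -4.76 turn(tool z) 0.04 shift cm before-turn [-0.13 -0.    1.  ] after-turn [-0.13 -0.    1.  ]
wrist
  plate 6965 [ 635.9 -153.3] [90.2 56.6] 84.9 z 0.0447
  plate 33 [ 602.6 -249.2] [1.2 6.5] 81.3 z 0.0451
  bars 852 [ 641.3 -153.9] [50.   8.3] 85.2 z 0.0547
  bars 44 [ 628.7 -153.5] [20.5  0.8] 85.6 z 0.058
  cellside 107 [ 628.7 -153.3] [21.5  1.7] 87.9 z 0.0677
[ 0.69362941 -0.04952921 -1.40734346]
```

play_rows --increments "-0.1 0 0.4 0 -0.6;0 0 0.3 0 -0.6;0 0 0.1 0 -0.6;0 0 0.1 0 -0.6;0 0 0 0 -0.6"

```text
clock: 8.78
position: [0.6081, -0.1509, 0.069]
ee_rot: [3.139, -0.13, -0.001]
force: [-2.6, 0.7, 4.0]
width: 0.236
gripper_force: 20.0
```

play_rows --increments "0 0 0 0 -0.6;0 0 0 0 -0.6;0 0 0 0 -0.6;0 0 0 0 -0.6"

```text
clock: 9.12
position: [0.6081, -0.1509, 0.069]
ee_rot: [3.139, -0.13, -0.001]
force: [-2.3, -0.9, 6.3]
width: 0.237
gripper_force: 20.0
```

play_rows --increments "0.1 0 -0.3 0 -0.6;0 0 0 0 -0.6;0 0 0 0 -0.6;0 0 0 0 -0.6;0 0 0 0 -0.6"

```text
clock: 9.53
position: [0.6095, -0.151, 0.0716]
ee_rot: [3.139, -0.13, -0.0]
force: [-0.4, 0.5, -1.5]
width: 0.238
gripper_force: 20.0
```

```bash
python3 - <<'E'
from stage import *
for nm in ("wrist","wrist"):
    go((.609,-.151,.069),-4.8)
    w=vision.get_image(nm); W=pts(w); print(nm)
    comp("plate",W,.041,.0485,(.5,.7,-.25,-.05))
    comp("bars",W,.0505,.0565,(.63,.7,-.25,-.05))
    comp("cellside",W,.058,.068,(.55,.64,-.18,-.12))
E
```

```text
t=9.53 pos [ 0.6095 -0.151   0.0716] yaw -4.76 turn(tool z) 0.04 shift cm before-turn [-0.05  0.    0.26] after-turn [-0.05  0.    0.26]
wrist
  plate 7380 [ 636.9 -153.4] [90.1 54.7] 85.3 z 0.0447
  plate 41 [ 601.1 -249.2] [7.  1.4] 0.3 z 0.0451
  bars 840 [ 641.3 -153.9] [49.4  8.3] 85.3 z 0.0545
  cellside 137 [ 627.6 -153.2] [21.7  1.8] 86.9 z 0.0632
t=9.58 pos [ 0.6094 -0.151   0.0715] yaw -4.76 turn(tool z) 0.04 shift cm before-turn [-0.04  0.    0.25] after-turn [-0.04  0.    0.25]
wrist
  plate 7383 [ 636.7 -153.5] [90.3 54.9] 85.3 z 0.0447
  plate 48 [ 602.1 -249.1] [1.6 8.4] 87.6 z 0.0451
  bars 844 [ 641.3 -153.9] [49.3  8.5] 85.5 z 0.0545
  cellside 139 [ 627.8 -153.2] [21.6  1.6] 87.6 z 0.0632
```

play_rows --increments "0 0 0.1 0 -0.6;0 0 0.1 0 -0.6;0 0 0.05 0 -0.6;0 0 0 0 -0.6;0 0 0 0 -0.6"

```text
clock: 10.05
position: [0.6095, -0.151, 0.0692]
ee_rot: [3.139, -0.13, -0.0]
force: [-0.6, -0.0, -1.6]
width: 0.24
gripper_force: 20.0
```

play_rows --increments "0 0 0 0 -0.45;0 0 0 0 -0.4;0 0 0 0 -0.2;0 0 0 0 0;0 0 0 0 0"

```text
clock: 10.47
position: [0.6095, -0.151, 0.0693]
ee_rot: [3.139, -0.13, 0.0]
force: [-0.5, 0.2, -0.3]
width: 0.466
gripper_force: 0.0
```

play_rows --increments "0 0 -1.5 0 0;0 0 -3 0 0;0 0 -3.5 0 0;0 0 -3.5 0 0;0 0 -1.5 0 0"

```text
clock: 10.88
position: [0.6114, -0.1512, 0.2042]
ee_rot: [3.138, -0.13, 0.009]
force: [0.4, -0.6, 0.4]
width: 0.5
gripper_force: 0.0
```

play_rows --increments "-1 0 -1 0 0;-2 0 -0.5 0 0;-2 0 0 0 0;-1 0 0 0 0;0 0 0 0 0"

```text
clock: 11.3
position: [0.5469, -0.1461, 0.2137]
ee_rot: [3.139, -0.131, -0.004]
force: [0.2, -0.4, -0.0]
width: 0.5
gripper_force: 0.0
```

```bash
python3 - <<'E'
from stage import *
go((.51,.165,.18),-2.4)
for nm in ("wrist","top","side"):
    w=vision.get_image(nm); W=pts(w); print(nm)
    comp("cell",W,.102,.113,(.58,.64,-.19,-.11))
    comp("bars",W,.0505,.06,(.5,.7,-.25,-.05))
    comp("lid",W,.09,.1,(.45,.6,.1,.4))
    comp("handle",W,.06,.08,(.45,.6,.1,.19))
E
```

```text
t=11.30 pos [ 0.5469 -0.1461  0.2137] yaw -4.79 turn(tool z) -2.39 shift cm before-turn [ -6.26 -30.69   3.37] after-turn [ -4.98 -30.93   3.37]
wrist
  cell 910 [ 609.4 -151.9] [21.9 37.1] 85.2 z 0.1067
  bars 309 [ 641. -154.] [48.8  7.4] 85.1 z 0.0548
  bars 289 [ 578.1 -148.7] [49.   7.2] 85.2 z 0.0546
  bars 54 [512.6 -57.9] [23.   3.6] 26.0 z 0.0549
  handle 83 [541.  151.3] [ 7.1 13.9] 1.8 z 0.0777
top
  bars 17 [ 643.  -136.6] [16.4  7.7] 86.7 z 0.0544
  lid 1151 [516.6 249.8] [130.5  63.8] 87.5 z 0.0936
  handle 107 [513.4 166.1] [39.7 65.3] 86.1 z 0.0769
  handle 50 [504.3 151.1] [ 9.4 48.8] 88.1 z 0.0779
side
  cell 178 [ 605.3 -151.2] [23.9 37.5] 82.2 z 0.1069
  bars 81 [ 574.1 -147.9] [49.4  8.4] 85.7 z 0.0554
  bars 77 [ 637.8 -152.4] [50.2  8.4] 84.2 z 0.055
  bars 70 [ 600.5 -158.9] [18.6 41.9] 58.5 z 0.0555
  lid 521 [511.9 249.7] [133.   63.6] 87.8 z 0.0941
  handle 229 [509.2 167.4] [44.  65.7] 88.7 z 0.0755
```

The cell stands within about 0.5 mm of the midpoint and is square. Now to the lid handle.

play_rows --increments "0 0 0 -2.4 -0.6;-0.8 -1.5 0 0 -0.6;-1.2 -3 0 0 -0.6;-1.2 -3.5 0 0 -0.6;-1.2 -3.5 0 0 -0.6"

```text
clock: 11.87
position: [0.5107, -0.0284, 0.2137]
ee_rot: [-3.141, 0.067, 0.0]
force: [0.5, 1.0, -0.9]
width: 0.218
gripper_force: 0.0
```

play_rows --increments "-1.3 -4 0 0 -0.6;-1.3 -4 0 0 -0.6;-1.3 -4 0 0 -0.6;-1.3 -3.5 0 0 -0.6;-1.3 -2.2 0 0 -0.6"

```text
clock: 12.28
position: [0.4528, 0.1538, 0.2142]
ee_rot: [-3.139, 0.059, -0.001]
force: [-0.1, -0.4, 0.3]
width: 0.202
gripper_force: 0.0
```

play_rows --increments "0 0 0 0 -0.6;0 0 0 0 -0.6;0 0 0 0 -0.6;0 0 0 0 -0.6;0 0 0 0 -0.6"

```text
clock: 12.7
position: [0.4538, 0.1478, 0.214]
ee_rot: [3.14, -0.068, -0.0]
force: [-0.3, 0.2, -0.8]
width: 0.203
gripper_force: 0.0
```

```bash
python3 - <<'E'
from stage import *
go((.511,.151,.11),-2.4)
w=vision.get_image("wrist"); W=pts(w); save(w,"f.png",s=1.5)
comp("lid",W,.089,.1,(.45,.6,.1,.4))
comp("rod",W,.071,.08,(.45,.6,.12,.173))
E
```

```text
t=12.70 pos [0.4538 0.1478 0.214 ] yaw -2.49 turn(tool z) -0.09 shift cm before-turn [ 5.71 -0.57 10.4 ] after-turn [ 5.71 -0.56 10.4 ]
  lid 7934 [516.4 250.3] [130.3  63.6] 87.8 z 0.0934
  rod 725 [512.2 160.7] [27.6 65.1] 87.5 z 0.0785
```

View pics/f.png

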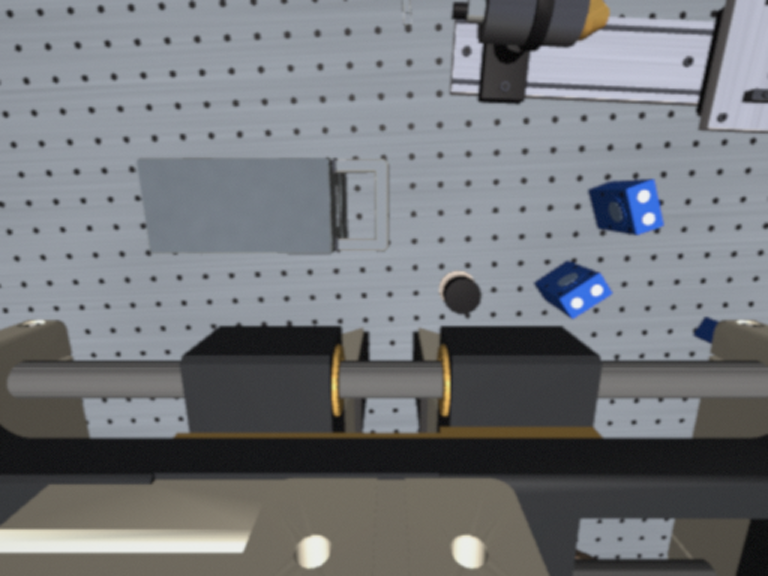

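The view shows the lid at (240,205) and the handle rod at (381,205). The lid measures 130 x 64 mm, matching the given size, and the rod centre is about (0.5125, 0.1515).

play_rows --increments "1.2 -0.1 0 0 -0.6;1.7 -0.2 1 0 -0.6;1.7 -0.2 2 0 -0.6;1.2 -0.1 2 0 -0.6;0 0 2 0 -0.6"

```text
clock: 13.17
position: [0.5151, 0.1521, 0.1434]
ee_rot: [-3.14, 0.069, -0.004]
force: [0.3, 0.4, -0.2]
width: 0.2
gripper_force: 0.0
```

play_rows --increments "0 0 1 0 -0.6;0 0 0 0 -0.6;0 0 0 0 -0.6;0 0 0 0 -0.6;0 0 0 0 -0.6"

```text
clock: 13.58
position: [0.512, 0.153, 0.1356]
ee_rot: [-3.14, 0.065, -0.003]
force: [0.3, -0.3, -0.2]
width: 0.198
gripper_force: 0.0
```

```bash
python3 - <<'E'
from stage import *
go((.5125,.1515,.0507),-2.3)
E
```

```text
t=13.58 pos [0.512  0.153  0.1356] yaw -2.35 turn(tool z) -0.05 shift cm before-turn [0.04 0.16 8.49] after-turn [0.04 0.16 8.49]
```

play_rows --increments "0 0.15 1.5 0 -0.6;0 0 2 0 -0.6;0 0 2 0 -0.6;0 0 1.7 0 -0.6;0 0 1 0 -0.6"

```text
clock: 14.0
position: [0.5111, 0.1511, 0.0516]
ee_rot: [3.141, -0.065, -0.0]
force: [-0.4, -0.7, -0.6]
width: 0.197
gripper_force: 0.0
```

play_rows --increments "0 0 0.2 0 -0.6;0 0 0 0 -0.6;0 0 0 0 -0.6;0 0 0 0 -1;0 0 0 0 -1" --grip_force 20

```text
clock: 14.42
position: [0.512, 0.1519, 0.0512]
ee_rot: [-3.14, 0.064, -0.003]
force: [0.6, 12.0, -1.8]
width: 0.106
gripper_force: 14.5
```

play_rows --increments "0 0 0 0 -1;0 0 0 0 -1;0 0 0 0 -1" --grip_force 15

```text
clock: 14.67
position: [0.512, 0.1519, 0.0508]
ee_rot: [-3.14, 0.064, -0.003]
force: [1.6, 2.5, 0.6]
width: 0.104
gripper_force: 15.0
```

```bash
python3 - <<'E'
from stage import *
go((.5125,.1515,.0507),-2.3)
# lid arc: rows in tool y,z (cm) ; tool +y = -case y
a=np.concatenate([[0],np.cumsum(np.r_[.03,.05,.07,[.08]*19,.06,.04,.03])]); a=a*1.78/a[-1]
y=-164*np.cos(a)+24*np.sin(a); z=164*np.sin(a)+24*np.cos(a)
for i in range(1,len(a)): print("%.2f: %.1f %.1f"%(a[i],-(y[i]-y[i-1])/10,-(z[i]-z[i-1])/10), end=" | ")
E
```

```text
t=14.67 pos [0.512  0.1519 0.0508] yaw -2.34 turn(tool z) -0.04 shift cm before-turn [0.06 0.04 0.01] after-turn [0.06 0.04 0.01]
0.03: -0.1 -0.5 | 0.08: -0.2 -0.8 | 0.15: -0.3 -1.1 | 0.23: -0.4 -1.2 | 0.31: -0.5 -1.2 | 0.39: -0.6 -1.2 | 0.46: -0.7 -1.1 | 0.54: -0.8 -1.0 | 0.62: -0.9 -1.0 | 0.70: -0.9 -0.9 | 0.78: -1.0 -0.8 | 0.86: -1.1 -0.7 | 0.94: -1.1 -0.7 | 1.02: -1.2 -0.6 | 1.10: -1.2 -0.5 | 1.18: -1.3 -0.4 | 1.26: -1.3 -0.3 | 1.33: -1.3 -0.2 | 1.41: -1.3 -0.1 | 1.49: -1.3 0.0 | 1.57: -1.3 0.1 | 1.65: -1.3 0.2 | 1.71: -1.0 0.2 | 1.75: -0.6 0.2 | 1.78: -0.5 0.2 |
```

play_rows --increments "0 -0.1 -0.5 0 -1;0 -0.2 -0.8 0 -1;0 -0.3 -1.1 0 -1;0 -0.4 -1.2 0 -1;0 -0.5 -1.2 0 -1"

```text
clock: 15.08
position: [0.5123, 0.1678, 0.0986]
ee_rot: [-3.139, 0.064, -0.001]
force: [4.3, 12.7, -10.3]
width: 0.1
gripper_force: 15.0
```

play_rows --increments "0 -0.6 -1.2 0 -1;0 -0.7 -1.1 0 -1;0 -0.8 -1 0 -1;0 -0.9 -1 0 -1;0 -0.9 -0.9 0 -1"

```text
clock: 15.5
position: [0.5138, 0.2072, 0.1502]
ee_rot: [-3.139, 0.063, -0.001]
force: [7.5, 10.1, -17.1]
width: 0.106
gripper_force: 15.0
```

```bash
python3 - <<'E'
from stage import *
a=.70; y=-164*np.cos(a)+24*np.sin(a)+164; z=164*np.sin(a)+24*np.cos(a)-24
go((.512+y*.0384/1000,.1515+y/1000,.0507+z/1000),-2.3); print(arm.observe()["width"],arm.observe()["force"])
E
```

```text
t=15.50 pos [0.5138 0.2072 0.1502] yaw -2.30 turn(tool z) 0.00 shift cm before-turn [ 0.04  0.16 -0.05] after-turn [ 0.04  0.16 -0.05]
0.10597856568312065 [  7.47850042  10.05131662 -17.11836648]
```

play_rows --increments "0.1 -1 -0.8 0 -1;0 -1.1 -0.8 0 -1;0 -1.1 -0.7 0 -1;0 -1.2 -0.6 0 -1;0 -1.2 -0.5 0 -1"

```text
clock: 15.92
position: [0.5161, 0.2608, 0.1828]
ee_rot: [3.139, -0.065, -0.003]
force: [3.8, 2.9, -17.1]
width: 0.103
gripper_force: 15.0
```

play_rows --increments "0 -1.2 -0.4 0 -1;0 -1.3 -0.3 0 -1;0 -1.3 -0.2 0 -1;0 -1.3 -0.1 0 -1;0 -1.3 0 0 -1"

```text
clock: 16.33
position: [0.519, 0.325, 0.1936]
ee_rot: [3.139, -0.065, -0.002]
force: [1.3, -2.7, -14.2]
width: 0.105
gripper_force: 15.0
```

```bash
python3 - <<'E'
from stage import *
a=1.49; y=-164*np.cos(a)+24*np.sin(a)+164; z=164*np.sin(a)+24*np.cos(a)-24
go((.512+y*.0384/1000,.1515+y/1000,.0507+z/1000),-2.3); print(arm.observe()["width"],arm.observe()["force"])
E
```

```text
t=16.33 pos [0.519  0.325  0.1936] yaw -2.39 turn(tool z) -0.09 shift cm before-turn [-0.03 -0.12  0.14] after-turn [-0.03 -0.12  0.14]
0.10471120947262187 [  1.26989858  -2.67792244 -14.19007065]
```

play_rows --increments "0 -1.3 0.1 0 -1;0 -1.3 0.2 0 -1;0 -1.3 0.4 0 -1;0 -1 0.4 0 -1;0 -0.7 0.3 0 -1"

```text
clock: 16.75
position: [0.5216, 0.3834, 0.1806]
ee_rot: [-3.139, 0.063, -0.001]
force: [-2.5, -1.9, 0.3]
width: 0.101
gripper_force: 15.0
```

play_rows --increments "0 0 0 0 -1;0 0 0 0 -1;0 0 0 0 -0.7;0 0 0 0 -0.5;0 0 0 0 -0.5"

```text
clock: 17.17
position: [0.5225, 0.3808, 0.1812]
ee_rot: [-3.14, 0.066, -0.003]
force: [-0.0, 0.9, -0.3]
width: 0.228
gripper_force: 0.0
```

play_rows --increments "0 0 -1 0 -0.5;0 0 -2 0 -0.5;0 0 -3 0 -0.5;0 0 -3 0 -0.5;0 0 -1 0 -0.5"

```text
clock: 17.58
position: [0.523, 0.3821, 0.2862]
ee_rot: [-3.136, 0.065, -0.009]
force: [1.0, 0.7, 1.1]
width: 0.254
gripper_force: 0.0
```

play_rows --increments "-1 1.5 0 0 -0.2;-2 3.2 0 0 -0.2;-2.2 3.5 0 0 -0.2;-2 3.5 0.5 0 -0.2;-1.5 2.8 1 0 -0.2"

```text
clock: 18.0
position: [0.4278, 0.2377, 0.2666]
ee_rot: [-3.14, 0.066, -0.004]
force: [-0.1, -0.1, 0.2]
width: 0.401
gripper_force: 0.0
```

play_rows --increments "0 0 1 0 -0.2;0 0 0 0 -0.2;0 0 0 0 -0.2;0 0 0 0 -0.2;0 0 0 0 -0.2"

```text
clock: 18.42
position: [0.4295, 0.2409, 0.2559]
ee_rot: [-3.14, 0.063, -0.001]
force: [-0.4, -0.0, -0.6]
width: 0.4
gripper_force: 0.0
```

```bash
python3 - <<'E'
from stage import *
go((.5164,.25,.15),-2.3)
w=vision.get_image("wrist"); W=pts(w); save(w,"g.png",s=1.5)
comp("tabs",W,.072,.086,(.46,.58,.18,.31))
comp("rim",W,.04,.048,(.45,.6,.1,.4))
comp("plate tops",W,.052,.06,(.46,.58,.18,.31))
for n in ("filter","blank"):
    for d in cut_out(n,w)[:2]: print(n,d["confidence"],np.round(d["point"]),np.median(W[d["mask"]],0).round(3))
E
```

```text
t=18.42 pos [0.4295 0.2409 0.2559] yaw -2.30 turn(tool z) -0.00 shift cm before-turn [ 8.64 -1.24 10.6 ] after-turn [ 8.64 -1.24 10.6 ]
  tabs 152 [517.2 274. ] [ 8.7 23. ] 87.1 z 0.0804
  tabs 81 [514.7 224. ] [ 7.3 12.8] 88.1 z 0.0807
  rim 1985 [517.4 271.2] [175.2  64.1] 87.8 z 0.0445
  rim 32 [534.  266.8] [15.8  5.9] 11.3 z 0.0459
  rim 30 [505.1 267.2] [ 5.3 10.5] 83.5 z 0.0446
  plate tops 90 [499.2 224.1] [ 6.6 17.7] 88.3 z 0.0565
  plate tops 89 [532.5 223.1] [ 6.5 17.1] 88.4 z 0.0567
  plate tops 78 [502.5 274.3] [ 8.  20.3] 86.8 z 0.0562
filter 0.74 [114. 235.] [0.517 0.271 0.053]
filter 0.52 [104. 127.] [0.524 0.366 0.16 ]
blank 0.66 [111. 268.] [0.515 0.224 0.057]
```

View pics/g.png

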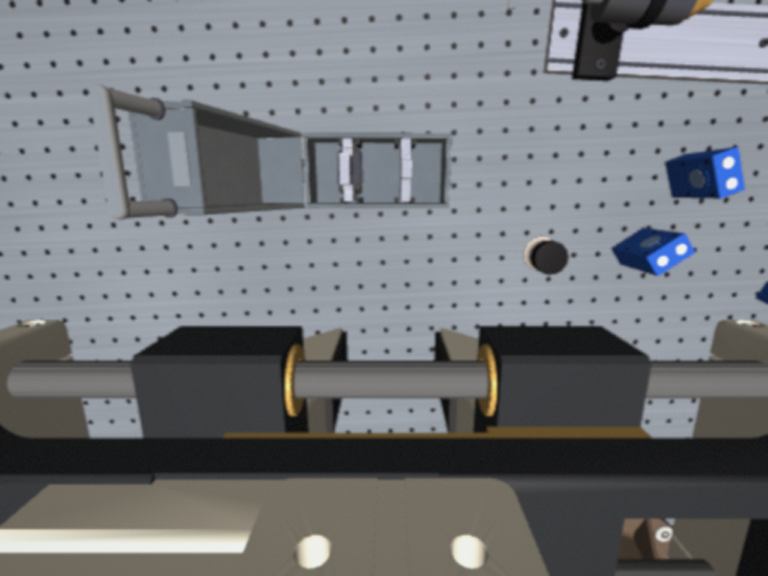

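The view shows the filter (wide tab, ring) at (350,170) in the slot by the hinge. The blank (narrow tab) is at (406,170), and the lid stands open on the left. The gripper's body may be too wide for the lid standing 60 mm away, so I'll measure both.

```bash
python3 - <<'E'
from stage import *
w=vision.get_image("wrist"); W=pts(w); p,R,s=tool()
T=(W-p)@R*1000  # tool frame mm
ok=(w["z_map"]>0)&(T[...,2]<-5)&(T[...,2]>-160)
for zl in range(-160,0,10):
    m=ok&(T[...,2]>=zl)&(T[...,2]<zl+10)&(abs(T[...,0])<60)
    if m.sum()>30: print(zl,m.sum(),"x",np.percentile(T[m][:,0],[1,99]).round(),"y",np.percentile(T[m][:,1],[1,99]).round())
# lid in case frame, from hinge
ux=np.array([np.cos(np.radians(-2.2)),np.sin(np.radians(-2.2))]);uy=np.array([-ux[1],ux[0]])
for nm in ("wrist","top","side"):
    if nm!="wrist": W=pts(vision.get_image(nm))
    d=W[...,:2]-[.5164,.2503]; cy=d@uy*1000; cx=d@ux*1000
    for zl in (60,90,120,150,180,200):
        m=(abs(cx)<32)&(cy>40)&(cy<180)&(W[...,2]*1000>zl)&(W[...,2]*1000<zl+10)
        if m.sum()>5: print(nm,zl,m.sum(),"case y",np.percentile(cy[m],[1,50,99]).round(1))
E
```

```text
-120 9289 x [23. 28.] y [-49.  17.]
-110 19521 x [ 6. 28.] y [-59.  65.]
-100 4696 x [-4. 37.] y [-64.  66.]
-90 22313 x [-21.  38.] y [-79.  80.]
-80 6833 x [-24.  38.] y [-82.  81.]
-70 1600 x [-30.  38.] y [-84.  86.]
-60 219 x [-2. 12.] y [-20.  22.]
-50 383 x [-7.  7.] y [-20.  21.]
-40 151 x [-8. 13.] y [-28.  30.]
-30 385 x [-7. 13.] y [-30.  32.]
-20 371 x [ 5. 13.] y [-32.  33.]
-10 146 x [ 3. 13.] y [-30.  31.]
wrist 60 347 case y [ 68.2 112.2 114.5]
wrist 90 416 case y [ 76.7 120.8 123.5]
wrist 120 107 case y [ 84.6  88.6 116.5]
wrist 150 458 case y [ 93.  138.3 142.9]
wrist 180 245 case y [121.7 124.4 128.6]
wrist 200 745 case y [126.5 130.6 134.6]
top 60 49 case y [ 69.2 112.  116.3]
top 90 16 case y [ 75.8  89.9 120.4]
top 150 13 case y [ 91.3 126.3 136. ]
top 180 9 case y [122.2 124.3 127.6]
top 200 14 case y [126.8 129.6 133.6]
side 60 75 case y [ 69.  113.9 119.5]
side 90 68 case y [ 76.1 122.4 126.3]
side 120 73 case y [ 85.3 130.9 136. ]
side 150 22 case y [ 94.9 134.9 143.7]
side 180 16 case y [122.4 125.6 128.5]
side 200 28 case y [124.4 129.3 135.4]
```

The body reaches ±90 mm along the finger line, from 66 mm behind the TCP. The lid edge is only about 60 mm beyond the filter slot at that height, so gripping across y would push the lid. Instead I'll grip the tab across its 24 mm width. The body is then only ±38 mm towards the lid, with the camera facing away from it.

```bash
python3 - <<'E'
from stage import *
go((.5172,.274,.066),-92.4); print(arm.observe()["joints"].round(2))
E
```

```text
t=18.72 pos [0.4289 0.24   0.2552] yaw -2.33 turn(tool z) -89.93 shift cm before-turn [ 8.69 -3.76 18.92] after-turn [ 3.77  8.69 18.92]
[-0.3   0.22 -0.38  1.82  0.09  1.11 -2.33]
```

play_rows --increments "1.5 -0.6 0 0 -0.13;2.2 -1 0 0 -0.13;2.5 -1.1 0 0 -0.13;1.7 -0.7 0 0 -0.13;0.8 -0.3 0 -3 -0.13"

```text
clock: 19.13
position: [0.5194, 0.2737, 0.2547]
ee_rot: [-3.141, -0.015, -0.0]
force: [-0.6, -0.7, -0.2]
width: 0.436
gripper_force: 0.0
```

play_rows --increments "0 0 0 -6 -0.13;0 0 0 -7 -0.13;0 0 0 -7 -0.13;0 0 0 -7 -0.13;0 0 0 -7 -0.13"

```text
clock: 19.55
position: [0.5173, 0.2732, 0.2551]
ee_rot: [-2.996, -0.945, 0.0]
force: [0.3, -0.0, -0.1]
width: 0.437
gripper_force: 0.0
```

play_rows --increments "0 0 0 -7 -0.13;0 0 0 -7 -0.13;0 0 0 -7 -0.13;0 0 0 -7 -0.13;0 0 0 -7 -0.13"

```text
clock: 19.97
position: [0.5173, 0.2731, 0.2551]
ee_rot: [-2.574, -1.802, 0.0]
force: [-0.4, 0.3, -0.6]
width: 0.438
gripper_force: 0.0
```

play_rows --increments "0 0 0 -7 -0.13;0 0 0 -6 -0.13;0 0 0 -5 -0.13;0 0 0 0 -0.13;0 0 0 0 -0.13"

```text
clock: 20.38
position: [0.5173, 0.273, 0.255]
ee_rot: [-2.27, -2.172, 0.0]
force: [0.4, 1.2, 0.8]
width: 0.438
gripper_force: 0.0
```

play_rows --increments "0 0 0 0 -0.13;0 0 0 0 -0.13;0 0 0 0 -0.13;0 0 0 0 -0.13"

```text
clock: 20.72
position: [0.5172, 0.2731, 0.2553]
ee_rot: [2.267, 2.174, 0.0]
force: [-0.1, 1.2, 0.3]
width: 0.439
gripper_force: 0.0
```

```bash
python3 - <<'E'
from stage import *
go((.5172,.2743,.061),87.6); print(arm.observe()["joints"].round(2))
for nm in ("wrist","top"):
    w=vision.get_image(nm); W=pts(w); print(nm)
    comp("tabs",W,.072,.086,(.46,.58,.18,.31))
E
```

```text
t=20.72 pos [0.5172 0.2731 0.2553] yaw 87.60 turn(tool z) 0.00 shift cm before-turn [ 1.200e-01 -1.000e-02  1.943e+01] after-turn [ 1.200e-01 -1.000e-02  1.943e+01]
[-0.1   0.44 -0.68  1.59  0.29  1.22 -0.88]
wrist
  tabs 131 [517.5 275.2] [ 7.7 23.2] 86.9 z 0.0805
  tabs 77 [515.3 225.1] [ 7.8 13.4] 87.8 z 0.0803
top
  tabs 35 [517.3 273.9] [ 9.5 21.4] 87.5 z 0.0796
  tabs 20 [516.2 223.1] [ 8.  12.9] 87.4 z 0.0802
```

play_rows --increments "0.15 0 1.5 0 -0.13;0 0 2.5 0 -0.13;0 0 3 0 -0.13;0 0 3 0 -0.13;0 0 2.5 0 -0.13"

```text
clock: 21.23
position: [0.5169, 0.2741, 0.1284]
ee_rot: [-2.267, -2.175, 0.001]
force: [-0.3, -0.3, 0.2]
width: 0.435
gripper_force: 0.0
```

play_rows --increments "0 0 2 0 -0.13;0 0 1.5 0 -0.13;0 0 0.8 0 -0.13;0 0 0.5 0 -0.13;0 0 0 0 -0.13"

```text
clock: 21.65
position: [0.5171, 0.2745, 0.0817]
ee_rot: [-2.267, -2.175, 0.001]
force: [0.2, 0.1, 0.5]
width: 0.434
gripper_force: 0.0
```

play_rows --increments "0 0 0.3 0 -0.13;0 0 0.3 0 -0.13;0 0 0.3 0 -0.13;0 0 0.2 0 -0.13;0 0 0.1 0 -0.13"

```text
clock: 22.07
position: [0.5173, 0.2745, 0.0702]
ee_rot: [2.267, 2.175, 0.0]
force: [-0.8, 0.4, 0.2]
width: 0.436
gripper_force: 0.0
```

```bash
python3 - <<'E'
from stage import *
go((.5173,.2748,.061),87.6); print(arm.observe()["force"])
w=vision.get_image("wrist"); W=pts(w); save(w,"i.png",s=1.5)
comp("tabs",W,.072,.086,(.46,.58,.18,.31))
E
```

```text
t=22.07 pos [0.5173 0.2745 0.0702] yaw 87.64 turn(tool z) 0.04 shift cm before-turn [ 0.03 -0.01  0.92] after-turn [ 0.03 -0.01  0.92]
[-0.82796746  0.42738794  0.17978569]
  tabs 426 [517.4 277.2] [ 4.1 23.9] 87.5 z 0.0797
  tabs 227 [493.8 283.1] [ 9.  20.4] 51.5 z 0.0804
  tabs 227 [544.4 280.9] [20.8  9.2] 36.0 z 0.0802
```

View pics/i.png

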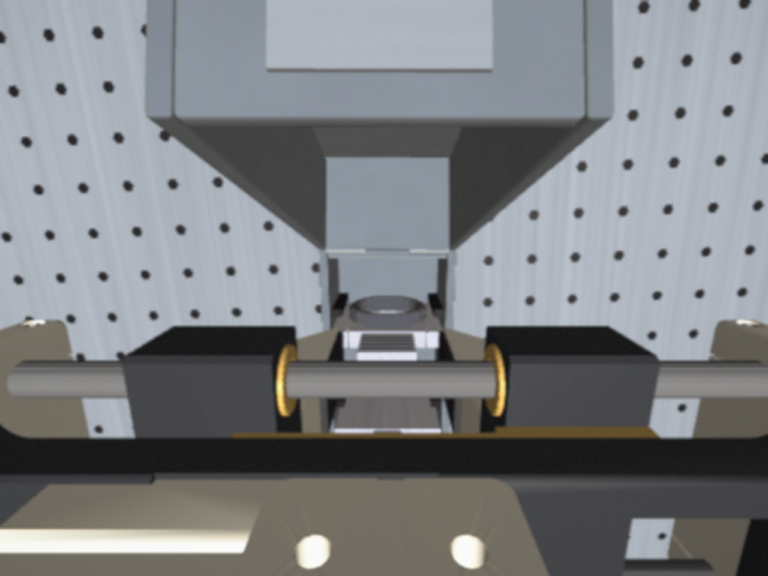

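The view shows the filter tab centred between the open fingers at (388,350), and the body clear of the lid. I'll make the last descent and close.

play_rows --increments "0.05 0 0.3 0 -0.13;0 0 0.3 0 -0.13;0 0 0.2 0 -0.13;0 0 0.1 0 -0.13;0 0 0 0 -0.13"

```text
clock: 22.53
position: [0.5172, 0.2749, 0.0608]
ee_rot: [-2.267, -2.175, 0.001]
force: [-0.6, 0.0, 0.7]
width: 0.434
gripper_force: 0.0
```

play_rows --increments "0 0 0 0 -0.13;0 0 0 0 -0.3;0 0 0 0 -0.5;0 0 0 0 -0.7;0 0 0 0 -0.7" --grip_force 15

```text
clock: 22.95
position: [0.5174, 0.2751, 0.0613]
ee_rot: [2.267, 2.175, 0.0]
force: [0.2, -0.2, -0.3]
width: 0.263
gripper_force: 14.9
```

play_rows --increments "0 0 0 0 -0.7;0 0 0 0 -0.7;0 0 0 0 -0.7" --grip_force 30

```text
clock: 23.2
position: [0.5173, 0.275, 0.0612]
ee_rot: [2.267, 2.175, -0.0]
force: [-0.0, -0.6, -0.3]
width: 0.258
gripper_force: 29.9
```

```bash
python3 - <<'E'
from stage import *
go((.5173,.2748,.061),87.6); s=arm.observe(); print(s["force"],s["width"]*92,s["gripper_force"])
E
```

```text
t=23.20 pos [0.5173 0.275  0.0612] yaw 87.64 turn(tool z) 0.04 shift cm before-turn [-0.02 -0.    0.02] after-turn [-0.02 -0.    0.02]
[-0.00505147 -0.63476899 -0.28282075] 23.700416998331264 29.924397468566895
```

play_rows --increments "0 0 -0.3 0 -0.7;0 0 -0.6 0 -0.7;0 0 -0.8 0 -0.7;0 0 -0.8 0 -0.7;0 0 -0.8 0 -0.7"

```text
clock: 23.62
position: [0.5175, 0.2753, 0.0954]
ee_rot: [2.266, 2.175, 0.001]
force: [-0.3, -0.0, -0.4]
width: 0.257
gripper_force: 29.9
```

play_rows --increments "0 0 -1 0 -0.7;0 0 -1 0 -0.7;0 0 -1.2 0 -0.7;0 0 -1.5 0 -0.7;0 0 -1.8 0 -0.7"

```text
clock: 24.03
position: [0.517, 0.2748, 0.1602]
ee_rot: [-2.266, -2.175, 0.001]
force: [0.2, -0.6, -0.3]
width: 0.254
gripper_force: 29.9
```

play_rows --increments "0 0 -1.8 0 -0.7;0 0 -1.8 0 -0.7;0 0 -1.5 0 -0.7;0 0 -1 0 -0.7;0 0 -0.4 0 -0.7"

```text
clock: 24.45
position: [0.5178, 0.2756, 0.2265]
ee_rot: [2.266, 2.175, 0.004]
force: [0.0, 0.8, -1.4]
width: 0.257
gripper_force: 29.9
```

play_rows --increments "0 0 0 0 -0.7;0 0 0 0 -0.7;0 0 0 0 -0.7;0 0 0 0 -0.7;0 0 0 0 -0.7"

```text
clock: 24.87
position: [0.517, 0.2748, 0.2234]
ee_rot: [-2.266, -2.175, 0.002]
force: [-0.2, 0.4, -0.7]
width: 0.258
gripper_force: 29.9
```

```bash
python3 - <<'E'
from stage import *
th=np.radians(-4.8); b=np.array([.6094,-.1512])+.1*np.array([-np.sin(th),np.cos(th)]); print("beam xy",b)
go((*b,.25),85.2); s=arm.observe(); print(s["force"],s["width"]*92,s["joints"].round(2))
w=vision.get_image("side"); W=pts(w); save(w,"j.png",(60,190,170,300),5); 
w=vision.get_image("wrist"); W=pts(w); p,R,_=tool(); T=(W-p)@R*1000
m=(abs(T[...,0])<30)&(abs(T[...,1])<30)&(T[...,2]<65)&(T[...,2]>-22)&(w["z_map"]>0)
for zl in range(-24,65,8):
    k=m&(T[...,2]>=zl)&(T[...,2]<zl+8)
    if k.sum()>5: print(zl,k.sum(),"x",np.percentile(T[k][:,0],[2,50,98]).round(1),"y",np.percentile(T[k][:,1],[2,98]).round(1))
E
```

```text
beam xy [ 0.61776778 -0.05155071]
t=24.87 pos [0.517  0.2748 0.2234] yaw 87.65 turn(tool z) 2.45 shift cm before-turn [-32.2   11.4   -2.65] after-turn [-31.68  12.77  -2.65]
[-0.23185121  0.44506349 -0.65273592] 23.712600295560968 [-0.11  0.46 -0.68  1.63  0.31  1.16 -0.9 ]
-24 194 x [ 3.6 10.  10.7] y [-20.2  23.3]
-16 422 x [ 2.9  5.6 10.6] y [-20.9  23.9]
-8 304 x [ 2.8  3.7 10.6] y [-18.3  21.7]
0 181 x [2.5 3.1 8.5] y [-10.5  13.7]
8 458 x [2.9 5.9 9.2] y [-12.5  14.3]
16 205 x [2.9 4.8 9.4] y [-23.8  25.7]
24 109 x [2.7 3.5 9.3] y [-24.3  26.2]
32 145 x [2.5 5.1 9.3] y [-23.6  25.5]
40 399 x [0.4 4.6 9.2] y [-22.7  23.5]
48 38 x [-0.3  3.1  3.5] y [-24.8  25.7]
```

View pics/j.png

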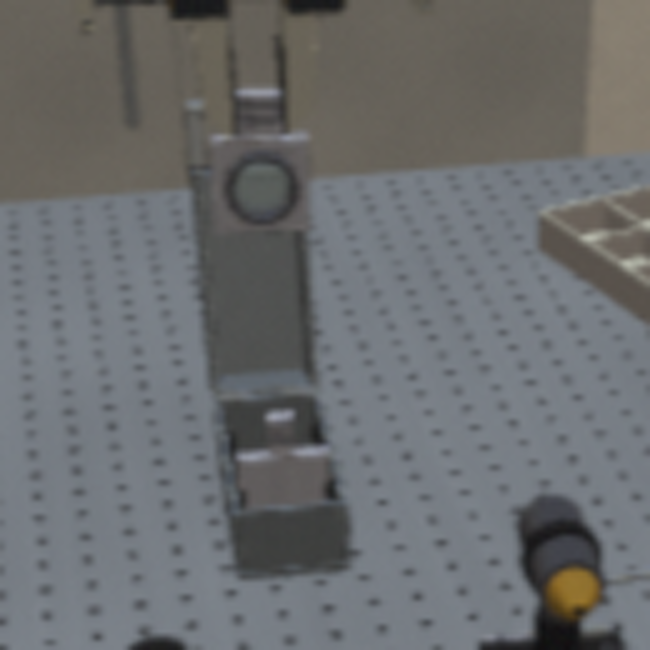

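The crop shows the filter hanging upright from the fingers at (262,185) and the blank still in its slot at (285,470). I'll carry it to the beam.

play_rows --increments "0 0 0 1.2 -0.7;0 0 0 1.2 -0.7;-0.6 0.2 0 0 -0.7;-1.4 0.5 0 0 -0.7;-2 0.8 0 0 -0.7"

```text
clock: 25.38
position: [0.5283, 0.2351, 0.2244]
ee_rot: [-2.308, -2.13, -0.001]
force: [1.7, 0.0, -0.5]
width: 0.259
gripper_force: 29.9
```

play_rows --increments "-2.4 1 0 0 -0.7;-2.5 1 0 0 -0.7;-2.5 1 0 0 -0.7;-2.5 1 0 0 -0.7;-2.5 1 0 0 -0.7"

```text
clock: 25.8
position: [0.5688, 0.1043, 0.2243]
ee_rot: [2.312, 2.126, -0.0]
force: [0.9, -0.7, -0.7]
width: 0.259
gripper_force: 29.9
```

play_rows --increments "-2.5 1 0 0 -0.7;-2.5 1 0 0 -0.7;-2.5 1 0 0 -0.7;-2.3 1 0 0 -0.7;-2 0.8 0 0 -0.7"

```text
clock: 26.22
position: [0.6069, -0.0182, 0.2242]
ee_rot: [2.313, 2.125, -0.001]
force: [0.1, 0.1, -0.4]
width: 0.253
gripper_force: 29.9
```

play_rows --increments "-1.6 0.7 0 0 -0.7;-1.2 0.5 0 0 -0.7;-0.6 0.3 0 0 -0.7;0 0 0 0 -0.7;0 0 0 0 -0.7"

```text
clock: 26.63
position: [0.6185, -0.0497, 0.2242]
ee_rot: [-2.311, -2.127, -0.0]
force: [-0.5, 0.0, -0.3]
width: 0.254
gripper_force: 29.9
```

play_rows --increments "0 0 0 0 -0.7;0 0 0 0 -0.7;0 0 0 0 -0.7;0 0 0 0 -0.7"

```text
clock: 26.97
position: [0.6186, -0.0497, 0.2243]
ee_rot: [-2.311, -2.129, -0.0]
force: [-0.3, 0.4, -0.3]
width: 0.256
gripper_force: 29.9
```

```bash
cat > chk.py <<'E'
from stage import *
th=np.radians(-4.8); ex=np.array([np.cos(th),np.sin(th)]);ey=np.array([-ex[1],ex[0]])
b=np.array([.6094,-.1512])+.1*ey
go((*(b+.001*ey-.0008*ex),.115),85.2); s=arm.observe(); print(s["force"],s["width"]*92,s["joints"].round(2))
for nm in ("wrist","top","side"):
    w=vision.get_image(nm); W=pts(w); print(nm)
    comp("rail",W,.009,.015,(.5,.7,-.35,.12))
    comp("nozzleblk",W,.09,.115,(.55,.7,.0,.2))
    comp("plate",W,.041,.0485,(.5,.7,-.25,-.05))
    if nm=="wrist":
        p,R,_=tool(); T=(W-p)@R*1000
        m=(T[...,0]>-10)&(T[...,0]<20)&(abs(T[...,1])<30)&(T[...,2]<58)&(w["z_map"]>0)
        for zl in range(0,58,7):
            k=m&(T[...,2]>=zl)&(T[...,2]<zl+7)
            if k.sum()>5: print(zl,k.sum(),"x",np.percentile(T[k][:,0],[2,50,98]).round(1),"y",np.percentile(T[k][:,1],[2,98]).round(1))
E
python3 chk.py
```

```text
t=26.97 pos [ 0.6186 -0.0497  0.2243] yaw 85.31 turn(tool z) 0.11 shift cm before-turn [-0.09 -0.15 10.93] after-turn [-0.09 -0.15 10.93]
[-0.28968219  0.35362308 -0.28242424] 23.58388709717354 [ 0.39  0.5  -0.6   1.55  0.3   1.18 -0.34]
wrist
  rail 3115 [620.3 -29.8] [119.7  60.1] 85.3 z 0.0118
  rail 136 [ 603.6 -222. ] [11.5 58.6] 85.6 z 0.0118
  rail 119 [655.   76.1] [19.6  8. ] 86.1 z 0.012
  nozzleblk 2308 [627.   47.9] [85.8 37.5] 84.8 z 0.0991
  plate 104 [ 636.1 -184.6] [24.7 11.5] 86.5 z 0.0447
  plate 48 [ 580.7 -180.8] [24.4  4.6] 80.8 z 0.0445
0 151 x [2.6 3.5 4. ] y [-10.2  13.7]
7 399 x [3.2 5.8 9.5] y [-10.3  13.2]
14 226 x [3.2 6.3 9.6] y [-23.1  25.4]
21 122 x [3.2 4.1 9.7] y [-24.   26.2]
28 95 x [3.1 4.2 9.6] y [-24.1  25.6]
35 192 x [0.9 4.9 9.7] y [-23.5  24.7]
42 312 x [0.8 4.9 9.5] y [-23.2  24.4]
49 27 x [3.2 3.5 3.9] y [-24.7  25.7]
top
  rail 233 [623.4   2.2] [55.4 59.3] 89.5 z 0.0118
  rail 111 [ 597.4 -297.6] [26.1 59.1] 85.0 z 0.0124
  rail 53 [612.1  78.2] [22.6 19.4] 1.0 z 0.0123
  nozzleblk 343 [627.6  52.9] [93.8 36.1] 81.9 z 0.0987
side
  rail 610 [616.1 -18.3] [106.9  60.4] 84.3 z 0.0123
  rail 560 [ 594.  -292.8] [34.7 60.2] 84.8 z 0.0122
  rail 241 [ 583.5 -205.8] [48.3 27. ] 88.2 z 0.0123
  nozzleblk 229 [621.2  42.5] [77.2 36.3] 81.1 z 0.0979
  plate 1084 [ 605.7 -150.3] [ 91.8 110. ] 85.5 z 0.0452
  plate 18 [510.6 -56.2] [20.7  4.2] 20.3 z 0.0447
```

play_rows --increments "-0.1 -0.1 1 0 -0.7;0 0 1.8 0 -0.7;0 0 2 0 -0.7;0 0 2 0 -0.7;0 0 1.8 0 -0.7"

```text
clock: 27.53
position: [0.617, -0.0516, 0.1363]
ee_rot: [-2.311, -2.127, 0.001]
force: [-0.9, 0.2, -1.4]
width: 0.254
gripper_force: 29.9
```

play_rows --increments "0 0 1.2 0 -0.7;0 0 0.7 0 -0.7;0 0 0.4 0 -0.7;0 0 0 0 -0.7;0 0 0 0 -0.7"

```text
clock: 27.95
position: [0.6181, -0.0513, 0.1158]
ee_rot: [2.311, 2.127, 0.001]
force: [0.9, -0.0, -0.8]
width: 0.259
gripper_force: 29.9
```

play_rows --increments "0 0 0 0 -0.7;0 0 0 0 -0.7;0 0 0 0 -0.7;0 0 0 0 -0.7;0 0 0 0 -0.7"

```text
clock: 28.37
position: [0.6177, -0.0514, 0.1155]
ee_rot: [2.312, 2.127, 0.0]
force: [0.4, 0.8, -1.8]
width: 0.256
gripper_force: 29.9
```

```bash
python3 chk.py; python3 - <<'E'
from stage import *
w=vision.get_image("side"); W=pts(w); save(w,"k.png",(130,320,220,360),4)
print("filter pts by colour-free box (side)")
th=np.radians(-4.8); ex=np.array([np.cos(th),np.sin(th)]);ey=np.array([-ex[1],ex[0]])
d=W[...,:2]-([.6094-.0035,-.1505]+.1*ey); u=d@ex*1000; v=d@ey*1000; z=W[...,2]*1000
m=(abs(u)<45)&(abs(v)<20)&(z>30)&(z<150)
for zl in range(40,150,10):
    k=m&(z>=zl)&(z<zl+10)
    if k.sum()>3: print(zl,k.sum(),"u",np.percentile(u[k],[1,99]).round(1),"v",np.percentile(v[k],[5,50,95]).round(1))
for d in cut_out("filter",w)[:1]:
    X=W[d["mask"]&(w["z_map"]>0)]; print("mask z",np.percentile(X[:,2],[1,99]).round(3),d["confidence"])
E
```

```text
t=28.37 pos [ 0.6177 -0.0514  0.1155] yaw 85.24 turn(tool z) 0.04 shift cm before-turn [ 0.09 -0.08  0.05] after-turn [ 0.09 -0.08  0.05]
[ 0.38687256  0.81210459 -1.78826365] 23.531395681466513 [ 0.37  0.6  -0.56  1.68  0.37  0.97 -0.41]
wrist
  rail 4483 [621.2 -15.9] [92.6 60.1] 85.2 z 0.0118
  rail 164 [655.4  76.6] [18.8  6.7] 87.6 z 0.0118
  rail 147 [602.2  80.8] [18.4  5.7] 83.7 z 0.0116
  nozzleblk 6309 [626.1  46. ] [84.3 37.7] 87.5 z 0.0994
  plate 1026 [ 613.6 -124.3] [25.1 45.8] 85.3 z 0.0447
  plate 18 [522.7 -51.7] [1.  3.5] 16.9 z 0.0452
0 152 x [2.4 3.3 3.9] y [-10.4  13.8]
7 395 x [3.1 5.6 9.4] y [-10.3  13. ]
14 225 x [3.  6.3 9.4] y [-23.6  25.4]
21 122 x [2.9 4.  9.5] y [-24.  26.]
28 86 x [2.9 6.5 9.5] y [-24.  26.]
35 198 x [0.7 4.8 9.4] y [-23.3  24.7]
42 313 x [0.7 4.6 9.4] y [-23.   24.8]
49 28 x [3.  3.4 3.9] y [-24.7  25.8]
top
  rail 233 [623.2   1.7] [55.  59.6] 84.3 z 0.0117
  rail 116 [ 597.4 -296.1] [28.7 59.5] 85.5 z 0.0118
  rail 53 [612.4  78.2] [22.7 19.4] 0.8 z 0.0115
  nozzleblk 336 [625.8  47.7] [88.4 34.3] 87.3 z 0.0987
side
  rail 567 [ 590.5 -292. ] [35.1 67.3] 84.4 z 0.0122
  rail 467 [616.4 -18.2] [105.6  60. ] 84.9 z 0.0123
  rail 244 [ 582.7 -205.5] [26.4 50.7] 1.1 z 0.0122
  nozzleblk 24 [607.   47.3] [ 6.2 51.7] 0.2 z 0.094
  plate 1085 [ 605.5 -150.3] [ 92.3 110.3] 84.7 z 0.0452
  plate 19 [510.6 -56.2] [18.4  1.9] 19.1 z 0.0443
filter pts by colour-free box (side)
60 60 u [-26.2  24.5] v [-9.7 -4.3 -1.2]
70 98 u [-26.1  25.3] v [-10.4  -4.    0.1]
80 86 u [-25.1  24.7] v [-10.   -2.8  -0.3]
90 66 u [-25.5  25.5] v [-10.7  -4.1  -0.8]
100 109 u [-25.3  25.2] v [-10.1  -4.3  -1.4]
110 63 u [-24.3  24.9] v [-10.3  -4.1   0.6]
120 88 u [-24.3  28. ] v [-11.9  -7.8  -2.7]
130 115 u [-27.9  29.4] v [-12.2  -9.    2.8]
140 82 u [-28.4  30.5] v [-12.5 -10.5   4.6]
mask z [0.061 0.136] 0.65
```

View pics/k.png

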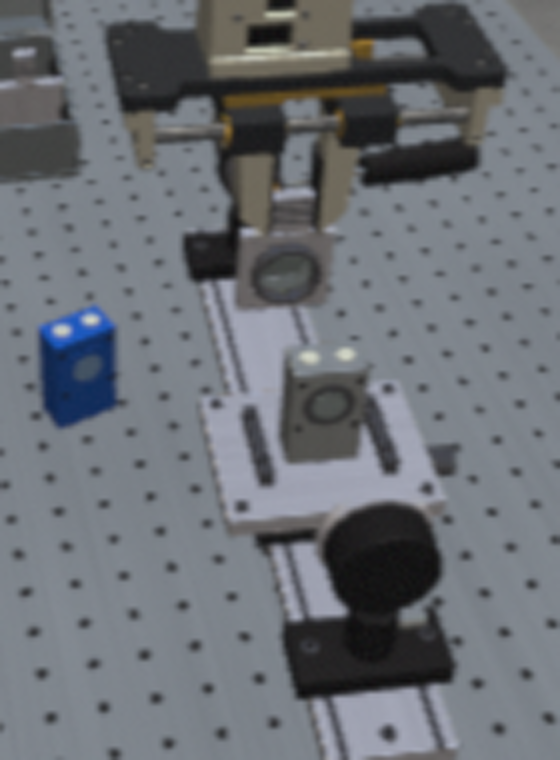

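The picture shows the filter at (284,270), square in the gap, and the cell centred between the bars. All offsets are under about 1 mm and the arm is still, so I'll hand in.

```bash
python3 -c "
from cell import job; print(job.sign_off())"
```

```text
the job is handed in; nothing more can be done
None
```

I handed the job in with the cell centred and square on the stage, the lid fully open, the blank still in the case, and the filter held upright on the beam mid-gap (cell and filter offsets about 1 mm or less by camera). I gripped the tab across its 24 mm width, because gripping across y would have pushed the gripper's body into the open lid.

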